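# Flip the round job marker over

## Task

Two flip markers stand on the button maker's bench. Using only the outside of the fingertips, push the round paddle up from beneath, ease it right over its pivot so that its other face, the one with the brass inlay, shows, and press it fully down onto the far rest, then move clear. Do not pinch, force or flick it, and leave the square paddle, the bone slices and the mallet alone.

Things in the scene. Friction and masses are not known exactly. Their poses are not given: they have to be found in the camera images.
- round_stand: fixed marker stand with the round paddle: dark wood base 90 x 70 x 16 mm, two steel cheeks 22 mm deep, 44 mm over their outsides, 140 mm high. Origin: centre of the underside; x: the way the paddle is to be flipped (away from the robot), z up. Level pivot along y, 130 mm above the origin. Rests reach 38 mm from the pivot on both sides (+x, -x); beyond, free air under the paddle.
- square_stand: fixed marker stand with the square paddle: dark wood base 90 x 70 x 16 mm, two steel cheeks 22 mm deep, 44 mm over their outsides, 140 mm high. Origin: centre of the underside; x: the way the paddle is to be flipped (away from the robot), z up. Level pivot along y, 130 mm above the origin. Rests reach 38 mm from the pivot on both sides (+x, -x); beyond, free air under the paddle.
- round_flag (a joint): angle of the round paddle, rad: 0 = level towards the robot (stand's -x), pi/2 = upright, pi = fully over, level on the far rest (+x). Hard stops at 0 and pi. Stiff hinge (friction about 0.07 N m, paddle 40 to 85 g): it stays where it is left and does not fall by itself. Starts at 0 to 0.25.
- square_flag (a joint): angle of the square paddle, rad: 0 = level towards the robot (stand's -x), pi/2 = upright, pi = fully over, level on the far rest (+x). Hard stops at 0 and pi. Stiff hinge (friction about 0.07 N m, paddle 40 to 85 g): it stays where it is left and does not fall by itself. Starts at 0 to 0.25.
- round_face (a point): centre of the round blade, a disc 70 mm across, at mid thickness, 62 mm from the pivot, moving with the paddle. Paddle: wood 8 mm thick, a 22 mm wide neck from the pivot to this blade, free end 95 to 97 mm from the pivot. The face that is down at first has a round brass inlay, the other is plain.
- square_face (a point): centre of the square blade, 66 x 66 mm, at mid thickness, 62 mm from the pivot, moving with the paddle. Paddle: wood 8 mm thick, a 22 mm wide neck from the pivot to this blade, free end 95 to 97 mm from the pivot. The face that is down at first has a round brass inlay, the other is plain.
- slice0: loose bone slice lying flat on the bench, a ring 60 mm across, 22 mm thick with a 24 mm hole; origin: centre of its underside
- slice1: loose bone slice lying flat on the bench, a ring 60 mm across, 22 mm thick with a 24 mm hole; origin: centre of its underside
- slice2: loose bone slice lying flat on the bench, a ring 60 mm across, 22 mm thick with a 24 mm hole; origin: centre of its underside
- mallet: loose wooden mallet lying on the bench: head a 64 mm thick, 110 mm long cylinder along its y axis, centred 100 mm along +x from the origin; handle 26 mm thick along x from -140 mm to the head; the cylinders' axes lie 32 mm above the bench, the origin at bench level
- punch: green cast lever punch bolted to the bench, an obstacle at the left: base 220 x 130 mm, casting 320 mm high, iron handle rising to 550 mm; origin: centre of the base's underside
Mind the look-alikes: they are no part of the job. Leave any blue or red look-alike of the round_stand alone.

How it is judged (in metres and radians):
On the way:
1. the round paddle is raised past upright (value of joint round_flag between 1.6 and 2.8 rad), for 0.05 s.
At the end, for the whole second after the job is handed in: The round paddle lies on its far rest within 0.1 rad (about 6 degrees) of level and at rest; the square paddle is within 12 mm of where it was, each bone slice and the mallet within 20 mm (value of joint round_flag above 3.04 rad and velocity of joint round_flag between -0.05 and 0.05 rad/s and distance of square_face from where it was at the start of the episode below 0.012 m and distance of each of slice0, slice1, slice2, mallet from where it was at the start of the episode below 0.02 m); the robot touches nothing.
It fails at once if the square paddle is moved (over 12 mm) (distance of square_face from where it was at the start of the episode above 0.012 m).
It fails at once if a bone slice or the mallet is shifted or lifted (over 20 mm) (distance of any of slice0, slice1, slice2, mallet from where it was at the start of the episode above 0.02 m).
It fails at once if the round paddle is flicked (faster than 5 rad/s) (velocity of joint round_flag above 5 rad/s or velocity of joint round_flag below -5 rad/s).
It fails at once if the round marker is pinched or forced (over 35 N from the fingers) (contact force between the fingers and round_stand above 35 N).
It also fails if it takes over 48 s, if anything falls off the work surface, if the arm or the gripper's body presses on something with over 40 N, if the wrist force passes 120 N, or if a joint passes its speed limit or range.

## Robot

A 6-joint arm with a two-finger parallel gripper is mounted at the origin on the work surface. World frame = base frame: x ahead of the robot, y to its left, z up, the work surface at z = 0. Lengths are in m, angles in degrees, forces in N, time in s.
With the tool pointing down it reaches from about 0.4 to 0.825 m from the base axis. Payload 7 kg.
Tool frame: the origin (TCP) lies at the very end of the fingers, on their centre line; the grasp point (between the pads) lies r.grip_depth behind it (r.grip_depth is the distance from the TCP to the grasp point, in m); z points along the fingers, y is the direction in which the jaws open and shut (so a half turn about z gives the same grasp; the last joint's range is limited). The gripper opens to 88 mm and grips with 3 to 60 N. Pads are 19 mm wide; open, the fingers measure 130 mm over their backs; the gripper's body (78 mm by 193 mm) begins 47 mm behind the grasp point.
Start: joints at [79.704, 20.546, 0.682, 0, -70.136, -16.507], TCP at [0.304, 0.602, 0.227] pointing down, gripper open.
Joint ranges: [-176.03, 176.03], [-82.01, 121.73], [-58.28, 71.71], [-173.87, 95.51], [-174.79, -0.11], [-173.66, 173.66]. Speed limits (degrees/s): [136.94, 136.94, 172.46, 180, 180, 180].

## Interface

Orientations are given as [roll, pitch, yaw] about the fixed x, y, z axes, in that order (R = Rz(yaw) Ry(pitch) Rx(roll)).
In Python, from plant import r gives the robot as it stands. The module is installed in compiled form; this text tells all that it offers.
- The arm moves only by the tool step_arm, never from a script. Its argument "increments" is a list of rows, each a list of 3 entries, a list of its own where there are three numbers: the shift along the tool's x, y, z in m, then the turn, a rotation vector about the tool's x, y, z in rad, then the closure, from 0 (fully open) to 1 (shut). In form: [[[x, y, z], [wx, wy, wz], grip], ...]. A call has 1 to 10 rows; each row is the pose to reach, as a shift and turn from the pose commanded when the call began, along the tool's axes at that moment; what a row does not reach only later rows make up. A row lasts 1/10 s, in which the tool goes at most 50 mm and 8.59 degrees, less where a joint would pass 70% of its speed; a pose out of reach is approached as far as the arm can. A call with a gripper value outside its range is refused whole. The fingers move at their own pace and stop on an object; "force" is the grip in N (left out, the last holds). Time passes only in rows, so rows that repeat a pose let the fingers close. It gives the time, the measured TCP pose, the force and the opening at its end, in the units of the state.
- r.get_state(): the state, without advancing time (a new reading comes with each control period).
- r.capture(name): name is "scene" or "side" or "wrist"; returns a dict with "color" (384x512x3 uint8, red, green, blue), "intrinsics" (3x3 intrinsics, pixels), "k1" (the pictures are not rectified: a ray, as slopes to the right and down, at radius r is drawn at 1 + k1 r^2 times it, then the intrinsics apply), "rvec" (rotation vector, rad) and "tvec" (3), from world to camera coordinates, as OpenCV has them; the wrist camera has in their place "T_tool_cam" (4x4, takes a point from camera to tool coordinates, whose origin is the TCP and whose axes are the flange's). Camera axes: x right, y down, z forward; pixel columns grow to the right and rows downward; lengths in m; the calibration is good to about 2 mm. A picture is of the moment at which its call begins: read the wrist's pose just before it. There is no depth.
- r.close_job(): hands the job in, once; it reports no verdict.
The state is a dict: "time_s": time; "joints": joint angles; "qd": joint speeds; "joint_torque": joint torques, N m; "tcp_pos": TCP position; "eef_rot": TCP orientation; "contact_force": force on the tool from outside, world axes, zero at the start; "moment": the same for the moment, N m; "gripper_width": finger opening in m.
Only numpy, scipy, OpenCV 4.12 (cv2) and the standard library are available. Lean on these libraries where they do the work, as an engineer would, in place of code of your own. Each camera call takes 0.05 s, during which the arm holds its last target.

## Working session

There is one attempt and no reset: what is moved stays moved. The work goes in short steps, Python scripts to look and compute and a tool call to move; the robot and the scene stay as the last step left them, time stands still between calls to the robot, and variables do not carry over. Pictures are saved under pics/ and viewed, and the job is handed in when it is done.

Besides the shell and the picture viewer there is one more tool, called after "Request:" as a command line: name --argument value ..., lists and objects as JSON in quotes. step_arm: Moves the arm, as the interface text tells. Its arguments: {"type":"object","properties":{"increments":{"type":"array","items":{"type":"array"}},"force":{"type":"number"}},"required":["increments"]}

```bash
mkdir -p pics
python3 - <<'E'
from plant import r
import cv2
print(r.get_state(), r.grip_depth)
for n in ["scene","side","wrist"]:
    c=r.capture(n); cv2.imwrite(f"pics/{n}0.png",c["color"][:,:,::-1])
    print(n,{k:v for k,v in c.items() if k!="color"})
E
```

```text
{'time_s': 0.0, 'joints': array([ 7.97009762e+01,  2.05923440e+01,  6.33645880e-01, -1.94971261e-02,
       -7.01363681e+01, -1.65062391e+01]), 'qd': array([-0.01241115,  0.01640004,  0.07084453,  0.13355132, -0.08450383,
       -0.07909879]), 'joint_torque': array([ 1.89504637e-03, -5.82719493e+01,  2.93047714e+01,  6.99716493e+00,
        7.00741162e-03, -1.53486058e-04]), 'tcp_pos': array([0.30421103, 0.60200987, 0.22561342]), 'eef_rot': array([ 1.79903644e+02, -9.43962355e-03, -2.68118949e+01]), 'contact_force': array([-0.28999958,  0.24200805,  0.76222485]), 'moment': array([ 0.03832129, -0.01314686,  0.00406524]), 'gripper_width': 0.08780553871377567} 0.0188
scene {'intrinsics': array([[390.01114227,   0.        , 254.66504337],
       [  0.        , 390.01114227, 197.56526688],
       [  0.        ,   0.        ,   1.        ]]), 'k1': 0.014263391253875192, 'rvec': array([ 1.98511828,  1.73674654, -0.54620557]), 'tvec': array([-0.14215456, -0.38099933,  1.58291167])}
side {'intrinsics': array([[356.25855438,   0.        , 253.00535388],
       [  0.        , 356.25855438, 193.46983984],
       [  0.        ,   0.        ,   1.        ]]), 'k1': 0.015457276403923784, 'rvec': array([ 2.19458953, -0.82491416,  0.33891779]), 'tvec': array([-0.3737067 ,  0.38357504,  0.87456617])}
wrist {'intrinsics': array([[270.10490452,   0.        , 255.5772427 ],
       [  0.        , 270.10490452, 187.48516007],
       [  0.        ,   0.        ,   1.        ]]), 'k1': 0.010553361700694248, 'T_tool_cam': array([[-4.32155696e-05, -9.65125152e-01, -2.61788922e-01,
         7.11865803e-02],
       [ 9.99999934e-01, -1.35867301e-04,  3.35817809e-04,
        -1.08266655e-04],
       [-3.59674768e-04, -2.61788890e-01,  9.65125094e-01,
        -1.58021842e-01],
       [ 0.00000000e+00,  0.00000000e+00,  0.00000000e+00,
         1.00000000e+00]])}
```

View pics/scene0.png

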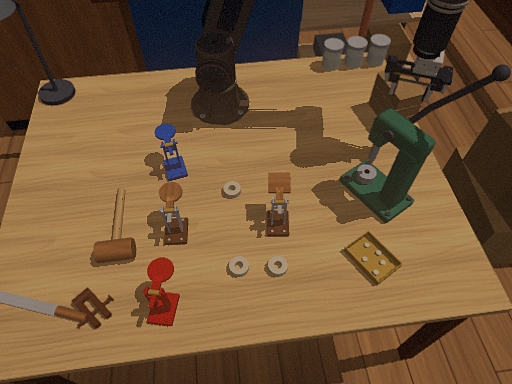

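View pics/side0.png

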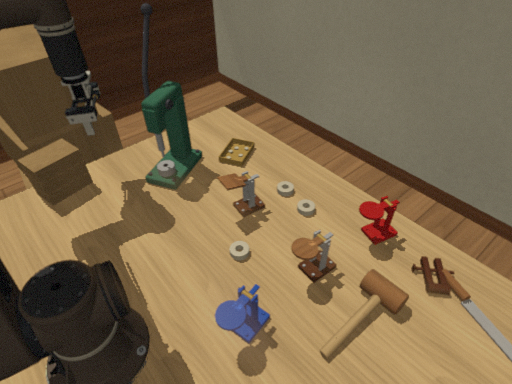

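View pics/wrist0.png

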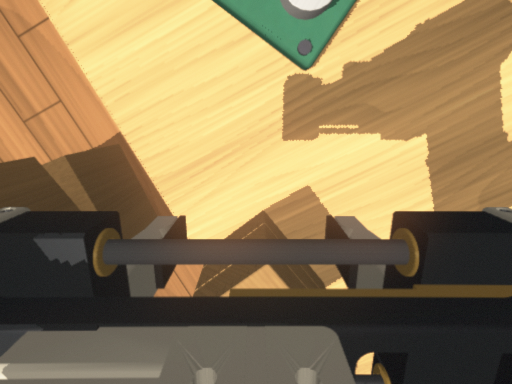

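The scene view shows the round paddle at about (171,192) with its base at (175,232). The blue look-alike is nearer the robot at (173,165), the red one lies beyond at (162,300), and the square paddle is at (279,183). I'll zoom in to measure.

Run:
```python
import cv2
a=cv2.imread("pics/scene0.png"); b=cv2.imread("pics/side0.png")
cv2.imwrite("pics/z1.png",cv2.resize(a[145:255,120:220],None,fx=5,fy=5,interpolation=cv2.INTER_CUBIC))
cv2.imwrite("pics/z2.png",cv2.resize(b[220:300,270:360],None,fx=7,fy=7,interpolation=cv2.INTER_CUBIC))
```

```text
(no output)
```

View pics/z1.png

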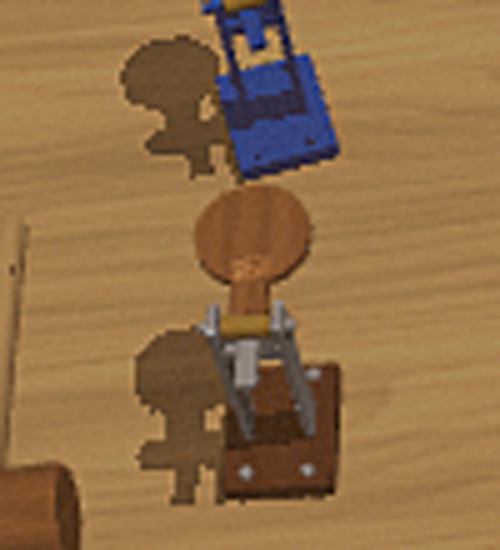

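View pics/z2.png

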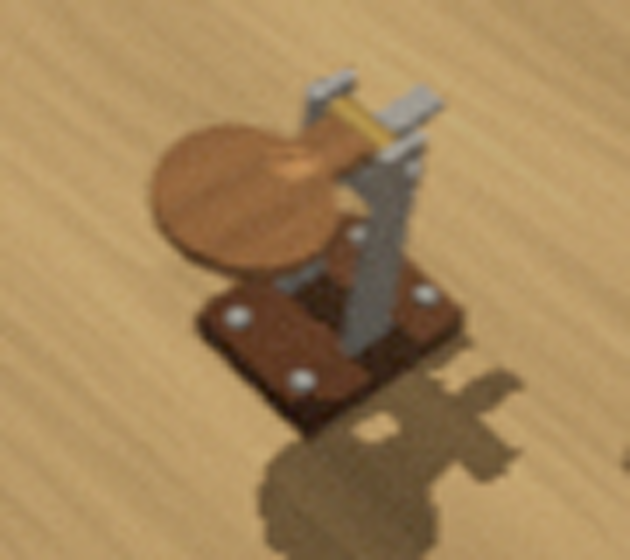

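```bash
cat > h.py <<'E'
import numpy as np, cv2
from plant import r
def ray(c,uv):
    K=c["intrinsics"];d=np.array([c["k1"],0,0,0,0.])
    n=cv2.undistortPoints(np.array([[uv]],float),K,d)[0,0]
    R=cv2.Rodrigues(c["rvec"])[0]; o=-R.T@c["tvec"]; v=R.T@np.array([n[0],n[1],1]); return o,v/np.linalg.norm(v)
def plane(c,uv,z):
    o,v=ray(c,uv); return o+v*(z-o[2])/v[2]
def tri(c1,u1,c2,u2):
    o1,v1=ray(c1,u1);o2,v2=ray(c2,u2)
    s=np.linalg.lstsq(np.stack([v1,-v2],1),o2-o1,rcond=None)[0]
    p=o1+s[0]*v1;q=o2+s[1]*v2
    return (p+q)/2,np.linalg.norm(p-q)
def proj(c,p):
    return cv2.projectPoints(np.array([p],float),c["rvec"],c["tvec"],c["intrinsics"],np.array([c["k1"],0,0,0,0.]))[0][0,0]
E
python3 - <<'E'
from h import *
np.set_printoptions(precision=4,suppress=True)
s=r.capture("scene");d=r.capture("side")
S=lambda x,y:(120+x/5-.4,145+y/5-.4)
D=lambda x,y:(270+x/7-.43,220+y/7-.43)
for n,p in dict(nearR=(340,366),farR=(333,484)).items(): print(n,plane(s,S(*p),.016))
for n,p in dict(left=(200,314),bot=(307,414),right=(462,310)).items(): print(n,plane(d,D(*p),.016))
screws=[S(313,375),S(306,470),S(246,472)]
print("scr s",[plane(s,p,.017) for p in screws])
print("scr d",[plane(d,D(*p),.017) for p in [(238,316),(302,380),(425,294),(357,233)]])
print("rodmid",tri(s,S(246,325),d,D(362,121)))
print("cheektops",plane(s,S(211,320),.14),plane(s,S(282,317),.14),plane(d,D(330,85),.14),plane(d,D(403,146),.14))
# disc centroid by colour
for nm,c,roi in (("s",s,(155,175,185,205)),("d",d,(285,230,335,262))):
    hsv=cv2.cvtColor(c["color"],cv2.COLOR_RGB2HSV)
    x0,y0,x1,y1=roi
    print(nm,hsv[(y0+y1)//2,(x0+x1)//2], hsv[y0,x0])
print("disc",tri(s,S(253,236),d,D(247,198)))
for nm,p in dict(mallethead=(115,250),mt=(121,190),sl0=(232,189),sl1=(238,266),sl2=(277,266),sq=(279,183)).items(): print(nm,plane(s,p,.02 if nm!='sq' else .13))
print("bluedisc",plane(s,(166,132),.13),"redtop",plane(s,(160,270),.14),"cheekblue",plane(s,(172,148),.14))
print("punch",[plane(s,p,.01) for p in [(340,182),(390,218),(412,200)]],"knob",tri(s,(502,73),d,(146,9)))
E
```

```text
nearR [ 0.5383 -0.1457  0.016 ]
farR [ 0.6238 -0.1529  0.016 ]
left [ 0.5363 -0.151   0.016 ]
bot [ 0.5333 -0.2126  0.016 ]
right [ 0.6186 -0.2209  0.016 ]
scr s [array([ 0.5434, -0.1629,  0.017 ]), array([ 0.6122, -0.1691,  0.017 ]), array([ 0.6086, -0.206 ,  0.017 ])]
scr d [array([ 0.5467, -0.1625,  0.017 ]), array([ 0.5432, -0.2009,  0.017 ]), array([ 0.6128, -0.206 ,  0.017 ]), array([ 0.6156, -0.1665,  0.017 ])]
rodmid (array([ 0.5787, -0.184 ,  0.1347]), np.float64(0.0001527743809142652))
cheektops [ 0.5761 -0.2032  0.14  ] [ 0.5795 -0.1624  0.14  ] [ 0.5792 -0.1665  0.14  ] [ 0.577  -0.2047  0.14  ]
s [ 13 171 131] [ 13 145  86]
d [ 15 150 150] [ 18 114 183]
disc (array([ 0.5172, -0.1801,  0.1364]), np.float64(0.002286686498768691))
mallethead [ 0.6264 -0.3676  0.02  ]
mt [ 0.4004 -0.3635  0.02  ]
sl0 [0.4466 0.0072 0.02  ]
sl1 [ 0.7291 -0.0029  0.02  ]
sl2 [0.7445 0.1115 0.02  ]
sq [0.5234 0.1497 0.13  ]
bluedisc [ 0.2607 -0.1918  0.13  ] redtop [ 0.7684 -0.2072  0.14  ] cheekblue [ 0.345  -0.1711  0.14  ]
punch [array([0.4599, 0.3786, 0.01  ]), array([0.6229, 0.5009, 0.01  ]), array([0.565 , 0.5957, 0.01  ])] knob (array([0.587 , 0.6131, 0.5316]), np.float64(5.041758801524446e-05))
```

```bash
cat >> h.py <<'E'
from scipy.spatial.transform import Rotation as Ro
PV=np.array([.578,-.184,.130]); PSI=np.radians(-4.6)
EX=np.array([np.cos(PSI),np.sin(PSI),0])
def Rt(a,psi=PSI):
    a=np.radians(a);c,s=np.cos(a),np.sin(a);cp,sp=np.cos(psi),np.sin(psi)
    z=np.array([c*cp,c*sp,-s]);x=np.array([s*cp,s*sp,c]);return np.stack([x,np.cross(z,x),z],1)
def st():
    s=r.get_state();R=Ro.from_euler("xyz",s["eef_rot"],degrees=True).as_matrix()
    return s,R
def inc(p,R1,p0=None,R0=None):
    if R0 is None:
        s,R0=st();p0=s["tcp_pos"]
    return np.round(R0.T@(np.asarray(p)-p0),4),np.round(Ro.from_matrix(R0.T@R1).as_rotvec(),4)
def W(X,z,Y=0): # stand coords rel pivot -> world
    return PV+X*EX+np.array([-EX[1],EX[0],0])*Y+np.array([0,0,z])
E
python3 - <<'E'
from h import *
np.set_printoptions(precision=4,suppress=True)
import cv2
s=r.capture("scene");d=r.capture("side")
print("red disc",tri(s,(160,269),d,(372,210)),"red rod",tri(s,(157,291),d,(384,204)))
print("blue disc",tri(s,(166,132),d,(231,317)),"blue rod",tri(s,(171,147),d,(246,294)))
print("lift only",inc([.304,.602,.36],st()[1]))
p=np.array([.304,.602,.36]);R0=st()[1]
print("to pre",inc(W(-.15,.15),Rt(50),p,R0), W(-.15,.15))
print(inc(W(-.15,.15),Rt(90),p,R0))
E
```

```text
red disc (array([ 0.7632, -0.2107,  0.1332]), np.float64(0.0044837925274654215)) red rod (array([ 0.8188, -0.2176,  0.125 ]), np.float64(0.00012467226383392838))
blue disc (array([ 0.2574, -0.196 ,  0.1241]), np.float64(0.007552712937577449)) blue rod (array([ 0.3224, -0.1769,  0.1214]), np.float64(0.0012618709979919749))
lift only (array([-0.0001,  0.0005, -0.1336]), array([0., 0., 0.]))
to pre (array([0.4601, 0.6346, 0.0802]), array([ 0.1356,  0.6893, -0.3715])) [ 0.4285 -0.172   0.28  ]
(array([0.4601, 0.6346, 0.0802]), array([ 0.0003,  0.    , -0.3876]))
```

Request:
step_arm --increments '[[[0,0,-0.045],[0,0,0],1],[[0,0,-0.09],[0,0,0],1],[[0,0,-0.134],[0,0,0],1],[[0.03,0.04,-0.134],[0,0,-0.05],1],[[0.05,0.07,-0.13],[0,0,-0.1],1],[[0.08,0.11,-0.13],[0,0,-0.15],1],[[0.11,0.15,-0.13],[0,0,-0.2],1],[[0.14,0.19,-0.125],[0,0,-0.25],1],[[0.17,0.23,-0.12],[0,0,-0.3],1],[[0.2,0.27,-0.12],[0,0,-0.387],1]]'

```text
time_s: 1.35
tcp_pos: [0.3607, 0.2695, 0.3461]
eef_rot: [180.0, 0.0, -4.5]
contact_force: [0.7, -0.6, 0.7]
gripper_width: 0.013
```

Run:
```python
from h import *
np.set_printoptions(precision=4,suppress=True)
s,R=st();print(s["time_s"],s["tcp_pos"],s["eef_rot"],s["joints"],s["gripper_width"])
print(inc(W(-.15,.15),Rt(50)),inc(W(-.15,.15),Rt(90)))
```

```text
1.35 [0.3607 0.2695 0.3461] [179.9996   0.015   -4.4696] [ 61.9705  -4.7868 -13.9804  -0.0138 -80.8127  23.5621] 0.01300652774343047
(array([0.102 , 0.4349, 0.0661]), array([-0.0008,  0.6984,  0.0022])) (array([0.102 , 0.4349, 0.0661]), array([0.    , 0.0003, 0.0023]))
```

Request:
step_arm --increments '[[[0.01,0.04,0.0],[0,0.0,0],1],[[0.02,0.085,0.0],[0,0.05,0],1],[[0.03,0.13,0.0],[0,0.12,0],1],[[0.04,0.175,0.0],[0,0.2,0],1],[[0.05,0.22,0.0],[0,0.28,0],1],[[0.06,0.265,0.0],[0,0.36,0],1],[[0.07,0.31,0.0],[0,0.44,0],1],[[0.08,0.355,0.0],[0,0.52,0],1],[[0.09,0.4,0.0],[0,0.6,0],1],[[0.102,0.435,0.0],[0,0.698,0],1]]'

```text
time_s: 2.35
tcp_pos: [0.4267, -0.1676, 0.3482]
eef_rot: [-179.9, -39.8, -4.6]
contact_force: [1.5, -0.1, -0.9]
gripper_width: 0.0001
```

Run:
```python
from h import *
np.set_printoptions(precision=4,suppress=True)
s,R=st();print(s["time_s"],s["tcp_pos"],s["joints"],s["gripper_width"],np.degrees(np.arcsin(-R[2,2])))
c=r.capture("side");cv2.imwrite("pics/side1.png",c["color"][:,:,::-1])
print(inc(W(-.14,.03),Rt(50)),inc(W(-.135,-.02),Rt(50)),inc(W(-.09,-.03),Rt(50)))
```

```text
2.35 [ 0.4267 -0.1676  0.3482] [ 11.5976 -30.9462 -47.4568  17.5487 -36.0502  63.0983] 0.00010565592344377372 50.15129479630391
(array([-0.1088, -0.0034,  0.1512]), array([ 0.0066, -0.001 , -0.0097])) (array([-0.1372, -0.0034,  0.1927]), array([ 0.0066, -0.001 , -0.0097])) (array([-0.1092, -0.0039,  0.2293]), array([ 0.0066, -0.001 , -0.0097]))
```

View pics/side1.png

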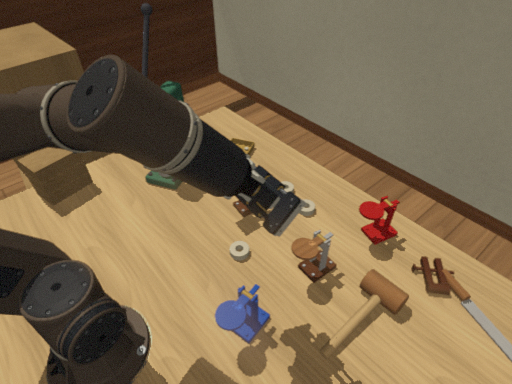

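Request:
step_arm --increments '[[[-0.03,-0.001,0.038],[0.006,0,-0.01],1],[[-0.06,-0.002,0.076],[0.006,0,-0.01],1],[[-0.085,-0.003,0.114],[0.006,0,-0.01],1],[[-0.109,-0.003,0.151],[0.006,0,-0.01],1],[[-0.109,-0.003,0.151],[0.006,0,-0.01],1],[[-0.109,-0.003,0.151],[0.006,0,-0.01],1]]'

```text
time_s: 3.0
tcp_pos: [0.4405, -0.1886, 0.1623]
eef_rot: [-177.3, -38.7, -4.0]
contact_force: [0.0, 0.4, 1.0]
gripper_width: 0.0003
```

Run:
```python
from h import *
np.set_printoptions(precision=4,suppress=True)
s,R=st();print(s["time_s"],s["tcp_pos"],s["joints"],s["gripper_width"],np.degrees(np.arcsin(-R[2,2])),W(-.14,.03))
for n in("side","scene"):
  c=r.capture(n);cv2.imwrite(f"pics/{n}2.png",cv2.resize(c["color"][120:320,180:400,::-1] if n=="side" else c["color"][100:280,90:290,::-1],None,fx=3,fy=3))
print(inc(W(-.12,-.025),Rt(50)),inc(W(-.095,-.035),Rt(50)))
```

```text
3.0 [ 0.4405 -0.1886  0.1623] [  0.5585 -11.8119 -58.2272   2.3023  -4.8459  84.1492] 0.00026134077400589924 51.256962379693924 [ 0.4385 -0.1728  0.16  ]
(array([-0.0252, -0.0123,  0.0572]), array([-0.0539,  0.0189,  0.0096])) (array([-0.012 , -0.0109,  0.0807]), array([-0.0539,  0.0189,  0.0096]))
```

View pics/side2.png

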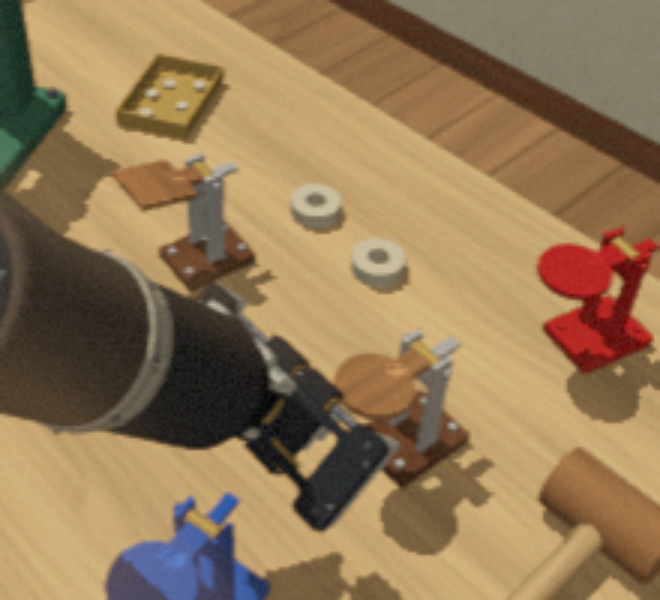

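View pics/scene2.png

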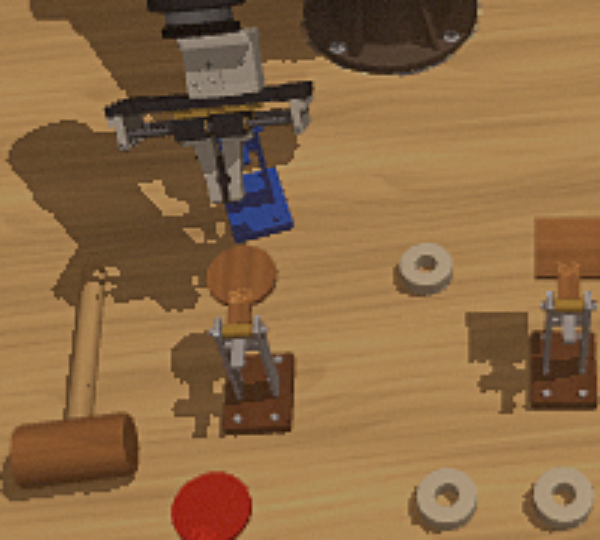

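Run:
```python
from h import *
np.set_printoptions(precision=4,suppress=True)
print(inc(W(-.13,.08),Rt(70)),W(-.13,.08))
```

```text
(array([ 0.033 , -0.0164, -0.0306]), array([-0.0516, -0.3301,  0.0189])) [ 0.4484 -0.1736  0.21  ]
```

Request:
step_arm --increments '[[[0.02,-0.008,-0.03],[-0.02,-0.12,0.0],1],[[0.033,-0.016,-0.031],[-0.05,-0.25,0.02],1],[[0.033,-0.016,-0.031],[-0.05,-0.33,0.02],1],[[0.033,-0.016,-0.031],[-0.05,-0.33,0.02],1],[[0.033,-0.016,-0.031],[-0.05,-0.33,0.02],1]]'

```text
time_s: 3.6
tcp_pos: [0.4485, -0.1738, 0.2112]
eef_rot: [-179.9, -20.2, -4.6]
contact_force: [-0.6, -0.3, 0.0]
gripper_width: 0.0009
```

Run:
```python
from h import *
np.set_printoptions(precision=4,suppress=True)
s,R=st();print(s["time_s"],s["tcp_pos"],s["joints"],np.degrees(np.arcsin(-R[2,2])),s["contact_force"])
print(inc(W(-.13,.03),Rt(70)),inc(W(-.118,-.03),Rt(70)),W(-.118,-.03))
```

```text
3.6 [ 0.4485 -0.1738  0.2112] [  4.9679  -9.7946 -40.986    5.043  -38.9586  77.0472] 69.80156489597661 [-0.5673 -0.3332  0.0274]
(array([-0.0178, -0.0001,  0.048 ]), array([-0.0022, -0.0035, -0.0007])) (array([-0.0273,  0.0001,  0.1084]), array([-0.0022, -0.0035, -0.0007])) [ 0.4604 -0.1745  0.1   ]
```

Request:
step_arm --increments '[[[-0.015,0,0.025],[-0.002,-0.003,0],1],[[-0.018,0,0.048],[-0.002,-0.003,0],1],[[-0.022,0,0.075],[-0.002,-0.003,0],1],[[-0.027,0,0.1],[-0.002,-0.003,0],1],[[-0.027,0,0.108],[-0.002,-0.003,0],1],[[-0.027,0,0.108],[-0.002,-0.003,0],1]]'

```text
time_s: 4.2
tcp_pos: [0.4582, -0.1751, 0.0984]
eef_rot: [180.0, -19.7, -4.7]
contact_force: [-0.8, 1.6, 0.1]
gripper_width: 0.0003
```

```bash
cat >> h.py <<'E'
def Tth(th,s=.025,e=.0095,al=70,push=0.0):
    a=np.radians(al);t=np.array([np.cos(a),-np.sin(a)]);m=np.array([np.sin(a),np.cos(a)])
    u=np.array([-np.cos(th),np.sin(th)]);n=np.array([-np.sin(th),-np.cos(th)])
    if th<a: T=.096*u+.004*n+s*t-e*m
    elif th<a+np.pi/2: T=.071*u+.004*n-e*m
    else: T=.071*u+.004*n-e*m+(2*e*m)*min(1,(th-a-np.pi/2)/(np.pi/2-a))
    return T-push*n
E
python3 - <<'E'
from h import *
np.set_printoptions(precision=4,suppress=True)
s,R=st();print(s["time_s"],s["tcp_pos"],s["joints"],np.degrees(np.arcsin(-R[2,2])),s["contact_force"])
for n in("side","scene"):
  c=r.capture(n);cv2.imwrite(f"pics/{n}3.png",cv2.resize(c["color"][160:320,240:400,::-1] if n=="side" else c["color"][100:280,90:290,::-1],None,fx=3,fy=3))
for th in np.arange(-.1,1.25,.1):
    T=Tth(th); print(round(th,2),T,inc(W(*T),Rt(70))[0])
E
```

```text
4.2 [ 0.4582 -0.1751  0.0984] [  4.34     0.7129 -51.372    9.5701 -18.6436  72.4442] 70.25938836045825 [-0.8031  1.5999  0.1449]
-0.1 [-0.0955 -0.0403] [ 0.0183 -0.0005  0.0177]
0.0 [-0.0964 -0.0307] [ 0.0207 -0.0005  0.0085]
0.1 [-0.0963 -0.0211] [ 0.0241 -0.0005 -0.0005]
0.2 [-0.0953 -0.0116] [ 0.0283 -0.0005 -0.0092]
0.3 [-0.0933 -0.0022] [ 0.0334 -0.0005 -0.0173]
0.4 [-0.0904  0.007 ] [ 0.0393 -0.0005 -0.0249]
0.5 [-0.0865  0.0158] [ 0.0458 -0.0005 -0.0319]
0.6 [-0.0819  0.0242] [ 0.0531 -0.0005 -0.0382]
0.7 [-0.0764  0.032 ] [ 0.0609 -0.0005 -0.0438]
0.8 [-0.0701  0.0393] [ 0.0693 -0.0006 -0.0485]
0.9 [-0.0632  0.046 ] [ 0.0781 -0.0006 -0.0524]
1.0 [-0.0556  0.0519] [ 0.0872 -0.0006 -0.0553]
1.1 [-0.0475  0.057 ] [ 0.0966 -0.0006 -0.0574]
1.2 [-0.0389  0.0613] [ 0.1061 -0.0006 -0.0585]
```

View pics/side3.png

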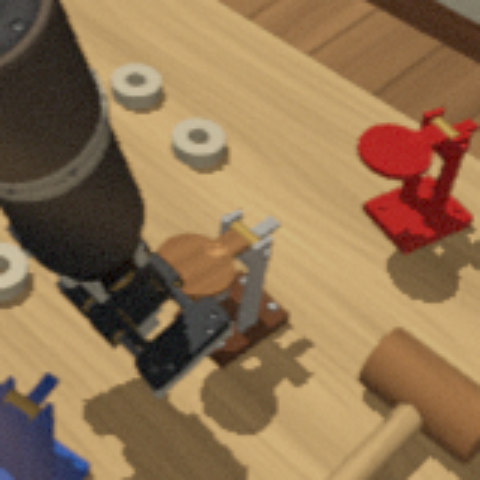

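View pics/scene3.png

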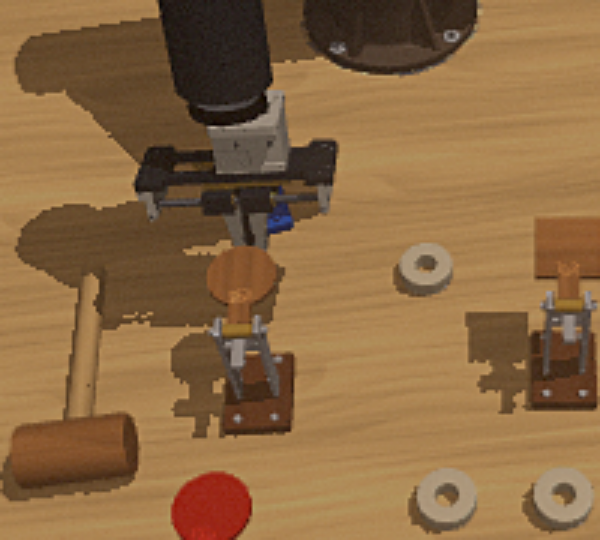

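Request:
step_arm --increments '[[[0.005,0,0.009],[0,0,0],1],[[0.012,0,0.009],[0,0,0],1],[[0.018,0,0.009],[0,0,0],1],[[0.021,0,0.008],[0,0,0],1],[[0.0225,0,0.004],[0,0,0],1],[[0.024,0,0.0],[0,0,0],1],[[0.026,0,-0.005],[0,0,0],1],[[0.0285,0,-0.0095],[0,0,0],1],[[0.031,0,-0.0135],[0,0,0],1],[[0.0335,0,-0.0175],[0,0,0],1]]'

```text
time_s: 5.3
tcp_pos: [0.4851, -0.177, 0.1276]
eef_rot: [-180.0, -19.9, -4.7]
contact_force: [-0.8, 0.5, -0.9]
gripper_width: 0.0005
```

Run:
```python
from h import *
np.set_printoptions(precision=4,suppress=True)
s,R=st();print(s["time_s"],s["tcp_pos"],s["joints"],np.degrees(np.arcsin(-R[2,2])),s["contact_force"])
for n in("side","scene"):
  c=r.capture(n);cv2.imwrite(f"pics/{n}4.png",cv2.resize(c["color"][160:320,240:400,::-1] if n=="side" else c["color"][130:250,110:230,::-1],None,fx=4,fy=4))
for th in np.arange(.3,1.35,.1):
    T=Tth(th); print(round(th,2),T,inc(W(*T),Rt(70))[0])
```

```text
5.3 [ 0.4851 -0.177   0.1276] [  3.8752   0.5801 -45.4069   6.9577 -24.5003  75.6111] 70.1264731007199 [-0.7786  0.4938 -0.8687]
0.3 [-0.0933 -0.0022] [-0.0005 -0.0004 -0.0001]
0.4 [-0.0904  0.007 ] [ 0.0053 -0.0004 -0.0077]
0.5 [-0.0865  0.0158] [ 0.0119 -0.0004 -0.0147]
0.6 [-0.0819  0.0242] [ 0.0192 -0.0005 -0.021 ]
0.7 [-0.0764  0.032 ] [ 0.027  -0.0005 -0.0265]
0.8 [-0.0701  0.0393] [ 0.0354 -0.0005 -0.0313]
0.9 [-0.0632  0.046 ] [ 0.0442 -0.0005 -0.0351]
1.0 [-0.0556  0.0519] [ 0.0533 -0.0005 -0.0381]
1.1 [-0.0475  0.057 ] [ 0.0627 -0.0005 -0.0402]
1.2 [-0.0389  0.0613] [ 0.0722 -0.0005 -0.0413]
1.3 [-0.0318  0.0641] [ 0.0799 -0.0005 -0.0415]
```

View pics/side4.png

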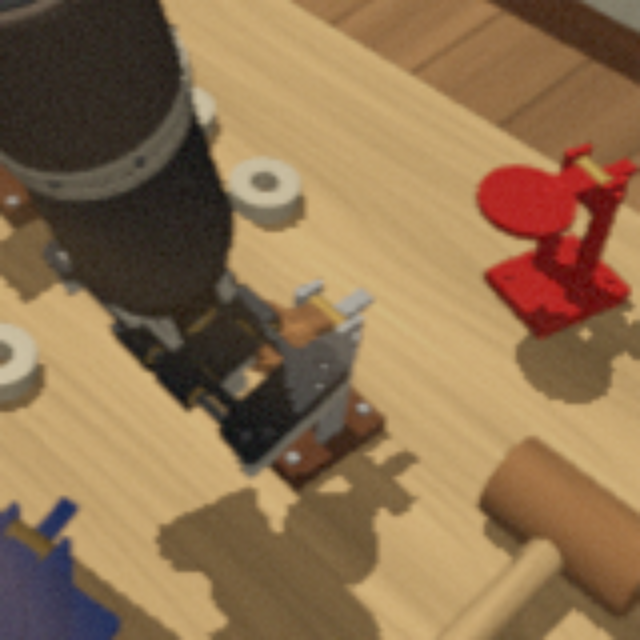

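View pics/scene4.png

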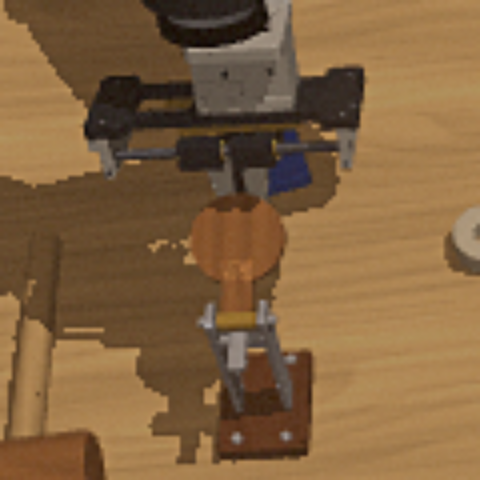

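Request:
step_arm --increments '[[[0.005,0,-0.0077],[0,0,0],1],[[0.012,0,-0.0147],[0,0,0],1],[[0.019,0,-0.021],[0,0,0],1],[[0.027,0,-0.0265],[0,0,0],1],[[0.035,0,-0.031],[0,0,0],1],[[0.044,0,-0.035],[0,0,0],1],[[0.053,0,-0.038],[0,0,0],1],[[0.0625,0,-0.04],[0,0,0],1],[[0.072,0,-0.041],[0,0,0],1]]'

```text
time_s: 6.3
tcp_pos: [0.5394, -0.1814, 0.1904]
eef_rot: [-180.0, -19.9, -4.7]
contact_force: [-0.2, 0.7, -0.8]
gripper_width: 0.0005
```

Run:
```python
from h import *
np.set_printoptions(precision=4,suppress=True)
s,R=st();print(s["time_s"],s["tcp_pos"],s["joints"],np.degrees(np.arcsin(-R[2,2])),s["contact_force"])
for n in("side","scene"):
  c=r.capture(n);cv2.imwrite(f"pics/{n}5.png",cv2.resize(c["color"][160:320,240:400,::-1] if n=="side" else c["color"][130:250,110:230,::-1],None,fx=4,fy=4))
for th in np.arange(1.2,3.25,.1):
    T=Tth(th); print(round(th,2),T,inc(W(*T),Rt(70))[0])
```

```text
6.3 [ 0.5394 -0.1814  0.1904] [  2.8397   1.3853 -33.666    4.3791 -35.3269  79.3536] 70.14374659669996 [-0.2363  0.7011 -0.8134]
1.2 [-0.0389  0.0613] [-0.0008 -0.0005 -0.001 ]
1.3 [-0.0318  0.0641] [ 0.0069 -0.0005 -0.0012]
1.4 [-0.0249  0.066 ] [ 0.014  -0.0005 -0.0007]
1.5 [-0.0179  0.0673] [ 0.021  -0.0005  0.0005]
1.6 [-0.0109  0.0678] [ 0.0278 -0.0005  0.0024]
1.7 [-0.0037  0.0677] [ 0.0344 -0.0005  0.0049]
1.8 [0.0033 0.0668] [ 0.0408 -0.0005  0.0082]
1.9 [0.0102 0.0652] [ 0.0468 -0.0005  0.012 ]
2.0 [0.017 0.063] [ 0.0523 -0.0005  0.0164]
2.1 [0.0235 0.0601] [ 0.0574 -0.0005  0.0214]
2.2 [0.0296 0.0565] [ 0.062  -0.0005  0.0268]
2.3 [0.0354 0.0524] [ 0.066  -0.0005  0.0327]
2.4 [0.0407 0.0477] [ 0.0694 -0.0005  0.0389]
2.5 [0.0456 0.0424] [ 0.0722 -0.0006  0.0455]
2.6 [0.0499 0.0368] [ 0.0743 -0.0006  0.0522]
2.7 [0.0536 0.0307] [ 0.0757 -0.0006  0.0592]
2.8 [0.057  0.0244] [ 0.0769 -0.0006  0.0663]
2.9 [0.0646 0.0196] [ 0.0823 -0.0006  0.0734]
3.0 [0.0714 0.0146] [ 0.087  -0.0006  0.0804]
3.1 [0.0776 0.0094] [ 0.0911 -0.0006  0.0874]
3.2 [0.08   0.0031] [ 0.0912 -0.0006  0.0942]
```

View pics/side5.png

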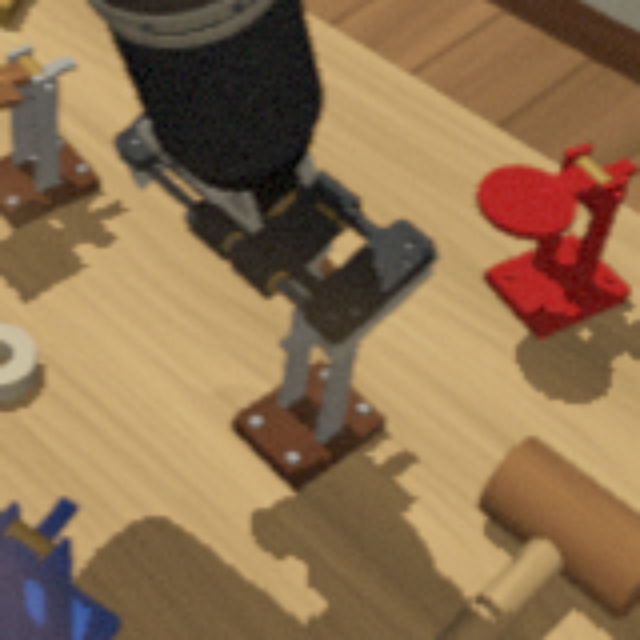

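View pics/scene5.png

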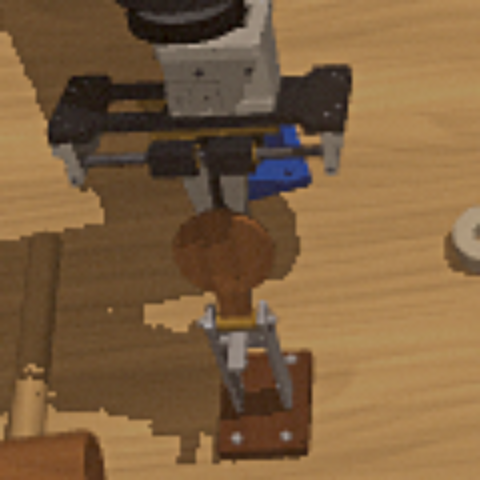

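Request:
step_arm --increments '[[[0.007,0,-0.001],[0,0,0],1],[[0.014,0,-0.0005],[0,0,0],1],[[0.021,0,0.0005],[0,0,0],1],[[0.028,0,0.0025],[0,0,0],1],[[0.0345,0,0.005],[0,0,0],1],[[0.041,0,0.008],[0,0,0],1],[[0.047,0,0.012],[0,0,0],1],[[0.0525,0,0.0165],[0,0,0],1],[[0.0575,0,0.0215],[0,0,0],1]]'

```text
time_s: 7.3
tcp_pos: [0.6006, -0.1864, 0.1892]
eef_rot: [-180.0, -19.9, -4.7]
contact_force: [-1.6, -0.2, 0.9]
gripper_width: 0.0007
```

Run:
```python
from h import *
np.set_printoptions(precision=4,suppress=True)
s,R=st();print(s["time_s"],s["tcp_pos"],s["joints"],np.degrees(np.arcsin(-R[2,2])),s["contact_force"])
for n in("side","scene"):
  c=r.capture(n);cv2.imwrite(f"pics/{n}6.png",cv2.resize(c["color"][160:320,240:400,::-1] if n=="side" else c["color"][130:250,110:230,::-1],None,fx=4,fy=4))
for th in np.arange(2.1,3.25,.1):
    T=Tth(th); print(round(th,2),T,inc(W(*T),Rt(70))[0])
```

```text
7.3 [ 0.6006 -0.1864  0.1892] [  1.8701   7.2924 -26.9949   3.7561 -36.0098  80.8027] 70.1205164946421 [-1.5605 -0.2286  0.8982]
2.1 [0.0235 0.0601] [ 0.0013 -0.0006 -0.001 ]
2.2 [0.0296 0.0565] [ 0.0059 -0.0006  0.0044]
2.3 [0.0354 0.0524] [ 0.0099 -0.0006  0.0102]
2.4 [0.0407 0.0477] [ 0.0133 -0.0006  0.0165]
2.5 [0.0456 0.0424] [ 0.0161 -0.0007  0.023 ]
2.6 [0.0499 0.0368] [ 0.0182 -0.0007  0.0298]
2.7 [0.0536 0.0307] [ 0.0197 -0.0007  0.0368]
2.8 [0.057  0.0244] [ 0.0208 -0.0007  0.0438]
2.9 [0.0646 0.0196] [ 0.0263 -0.0007  0.0509]
3.0 [0.0714 0.0146] [ 0.031  -0.0007  0.058 ]
3.1 [0.0776 0.0094] [ 0.035  -0.0007  0.0649]
3.2 [0.08   0.0031] [ 0.0352 -0.0007  0.0717]
```

View pics/side6.png

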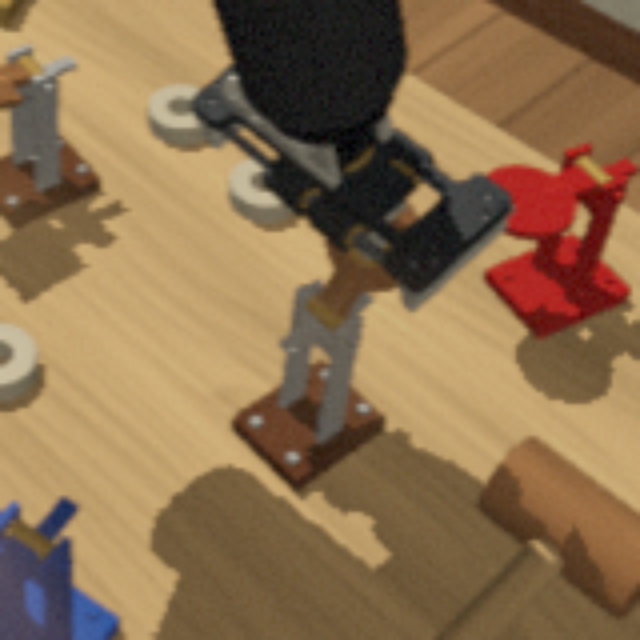

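View pics/scene6.png

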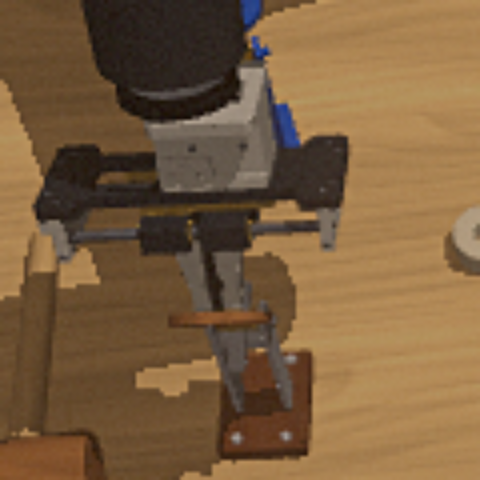

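Request:
step_arm --increments '[[[0.006,0,0.0045],[0,0,0],1],[[0.01,0,0.01],[0,0,0],1],[[0.0135,0,0.0165],[0,0,0],1],[[0.016,0,0.023],[0,0,0],1],[[0.018,0,0.03],[0,0,0],1],[[0.02,0,0.037],[0,0,0],1],[[0.022,0,0.044],[0,0,0],1],[[0.025,0,0.05],[0,0,0],1],[[0.027,0,0.055],[0,0,0],1],[[0.028,0,0.059],[0,0,0],1]]'

```text
time_s: 8.4
tcp_pos: [0.6463, -0.1902, 0.1428]
eef_rot: [-180.0, -19.8, -4.7]
contact_force: [-0.7, -0.8, 0.2]
gripper_width: 0.0005
```

Run:
```python
from h import *
np.set_printoptions(precision=4,suppress=True)
s,R=st();print(s["time_s"],s["tcp_pos"],(s["tcp_pos"]-PV)@EX,s["contact_force"])
for n in("side","scene"):
  c=r.capture(n);cv2.imwrite(f"pics/{n}7.png",cv2.resize(c["color"][160:320,240:400,::-1] if n=="side" else c["color"][130:250,110:230,::-1],None,fx=4,fy=4))
for z in (.01,.007,.004,.001,-.002): print(z,inc(W(.07,z),Rt(70))[0])
```

```text
8.4 [ 0.6463 -0.1902  0.1428] 0.06856061879847007 [-0.6544 -0.7757  0.2309]
0.01 [ 0.0007 -0.0007  0.0031]
0.007 [-0.0004 -0.0007  0.0059]
0.004 [-0.0014 -0.0007  0.0087]
0.001 [-0.0024 -0.0007  0.0115]
-0.002 [-0.0034 -0.0007  0.0143]
```

View pics/side7.png

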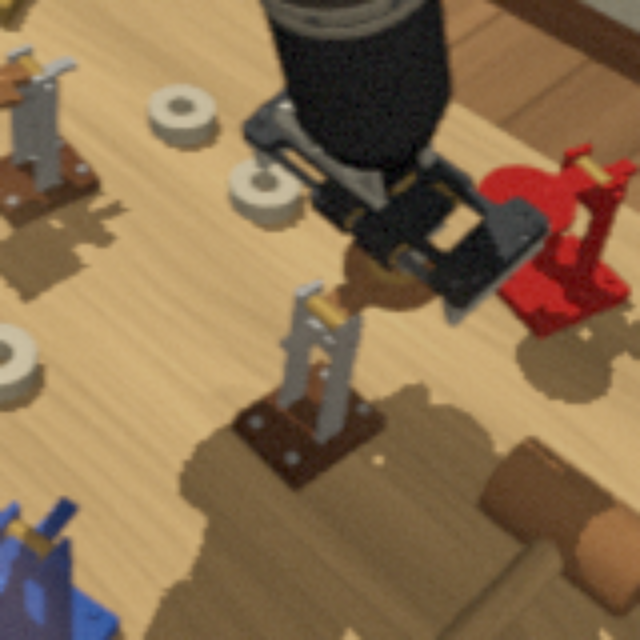

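View pics/scene7.png

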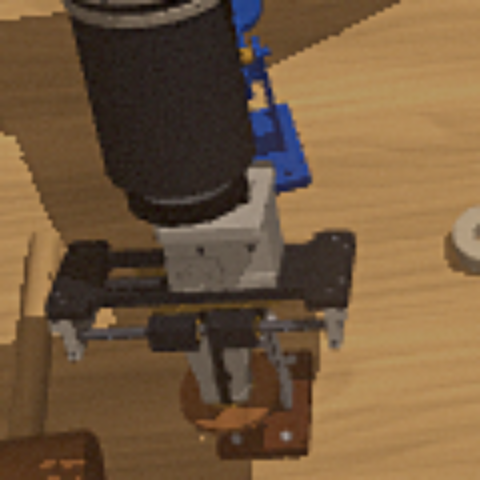

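The paddle is nearly down and the brass inlay shows, at about (385,275) in the side zoom. Now a gentle press in small steps.

Request:
step_arm --increments '[[[0.0,0,0.002],[0,0,0],1],[[0.0,0,0.004],[0,0,0],1],[[-0.0005,0,0.006],[0,0,0],1],[[-0.001,0,0.0075],[0,0,0],1],[[-0.001,0,0.0075],[0,0,0],1]]'

```text
time_s: 9.0
tcp_pos: [0.6478, -0.1904, 0.1368]
eef_rot: [-180.0, -19.9, -4.7]
contact_force: [-3.8, 2.7, 7.0]
gripper_width: 0.0006
```

Run:
```python
from h import *
np.set_printoptions(precision=4,suppress=True)
s,R=st();print(s["time_s"],s["tcp_pos"],(s["tcp_pos"]-PV)@EX,s["contact_force"])
```

```text
9.0 [ 0.6478 -0.1904  0.1368] 0.07007874321458277 [-3.7963  2.6717  7.0066]
```

Request:
step_arm --increments '[[[0,0,0.0015],[0,0,0],1],[[0,0,0.0015],[0,0,0],1]]'

```text
time_s: 9.2
tcp_pos: [0.648, -0.1905, 0.1363]
eef_rot: [180.0, -19.9, -4.7]
contact_force: [-8.9, 2.8, 14.7]
gripper_width: 0.0006
```

Request:
step_arm --increments '[[[0.003,0,-0.009],[0,0,0],1],[[0.01,0,-0.028],[0,0,0],1],[[0.024,0,-0.066],[0,0,0],1],[[0.04,0,-0.11],[0,0,0],1],[[0.055,0,-0.15],[0,0,0],1],[[0.0,0,-0.18],[0,0,0],1],[[-0.05,0,-0.2],[0,0,0],1],[[-0.1,0,-0.21],[0,0,0],1],[[-0.15,0,-0.21],[0,0,0],1],[[-0.15,0,-0.21],[0,0,0],1]]'

```text
time_s: 10.2
tcp_pos: [0.4319, -0.173, 0.2801]
eef_rot: [-179.9, -19.8, -4.7]
contact_force: [0.8, -0.8, 0.6]
gripper_width: 0.0007
```

Run:
```python
from h import *
np.set_printoptions(precision=4,suppress=True)
s,R=st();print(s["time_s"],s["tcp_pos"],s["contact_force"])
c1=r.capture("side");c2=r.capture("scene")
cv2.imwrite("pics/side8.png",cv2.resize(c1["color"][190:310,260:420,::-1],None,fx=5,fy=5));cv2.imwrite("pics/scene8.png",c2["color"][:,:,::-1])
for a in (180,174,168):
  th=np.radians(a)
  for rr in (.097,.062): print(a,rr,proj(c1,W(-rr*np.cos(th),rr*np.sin(th)+.004)),proj(c2,W(-rr*np.cos(th),rr*np.sin(th)+.004)))
```

```text
10.2 [ 0.4319 -0.173   0.2801] [ 0.7611 -0.8348  0.6094]
180 0.097 [346.418 221.03 ] [166.2834 238.9823]
180 0.062 [337.5282 226.6942] [167.2485 228.0113]
174 0.097 [346.8805 218.6227] [165.5919 237.0354]
174 0.062 [337.7857 225.1628] [166.8201 226.7413]
168 0.097 [347.0751 216.3772] [164.9287 234.7388]
168 0.062 [337.8661 223.7458] [166.4112 225.2635]
```

View pics/side8.png

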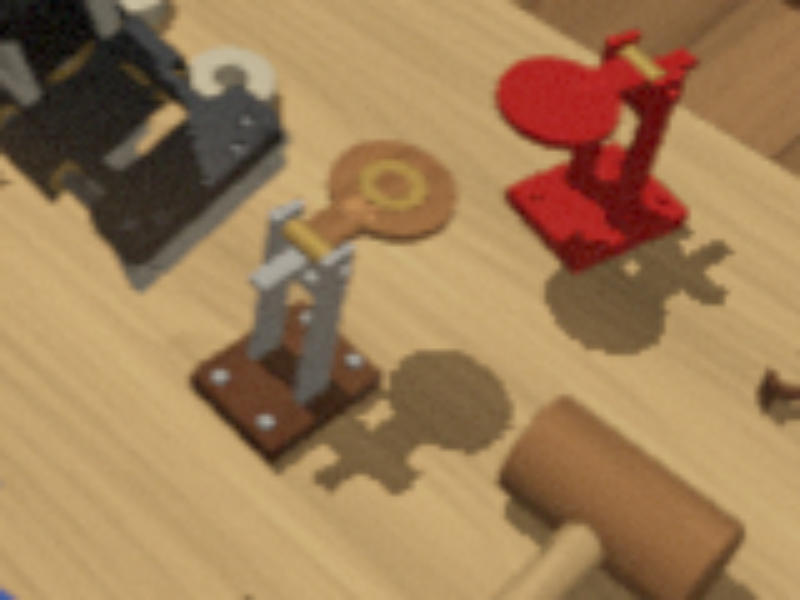

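View pics/scene8.png

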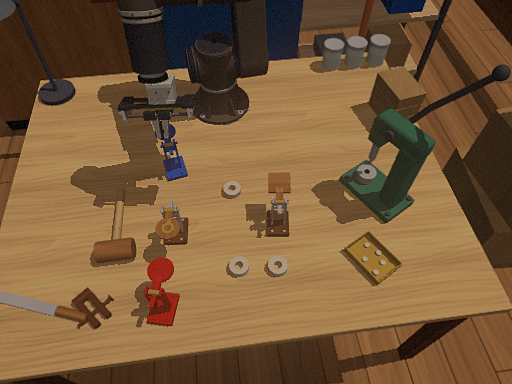

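Run:
```python
from plant import r
print(r.get_state()["qd"].round(2)); print(r.close_job())
```

```text
[-0.29  3.51  4.23  0.72  0.71  0.67]
the job is handed in; nothing more can be done
None
```

The round paddle is over on its far rest with the brass inlay facing up, and I handed the job in at about 10 s. No verdict came back.

**How it went:** I lifted the paddle from beneath at its free end with the outside of the closed fingertips. I eased it over the pivot in small steps and pressed it down, then drew the hand back to about z = 0.28 m. The highest force reading between moves was about 17 N, on the last press; the limit is 35 N.

**Last checks:**
- **Paddle angle:** the inlay centre came within about 1 pixel of where a level paddle would put it in both views. While pressing, the fingertip stopped at 136 mm, against 137 mm expected with the paddle fully down.
- **Everything else:** by eye, the square paddle, slices, mallet and the blue and red look-alikes had not moved in the last pictures. I did not re-measure them.
- **Clear of contact:** the force reading was back to about 1 N, its usual noise.

**What did not go to plan:**
- **First tilt:** my 50° approach ran joint 3 to within 0.1° of its limit, so I used 70° instead. Nothing was touched.
- **Hand-in:** the arm was still settling, at 4 degrees/s or less, though well clear of everything.

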